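# Unscrew the fan's spinner cap, whichever way its thread runs

## Task

The desk fan is being taken apart for cleaning, and its thread may be left-handed or right-handed. First slide the terracotta dish across the table, without lifting it, until it stands wholly on the round felt mat and leave it there; then find out which way the fan's orange spinner cap loosens, unscrew it and lift it off. Finish while still holding the cap in the gripper, still and with its threaded stem pointing down, above the dish and clear of its rim; do not disturb the screwdriver, the ink bottle or the cream pot.

Things in the scene. Friction and masses are not known exactly. Their poses are not given: they have to be found in the camera images.
- fan: White desk fan on its back, fixed: open drum 184 mm across, 42 high, five blue blades that do not turn. A steel stand bar reaches 113 mm from the axis on its +x side (27 high), a white switch box 140 mm on its -x side (52x58, 58 high with dial). In the middle a blue hub, 53 across, tops out 56 mm above the table; the cap sits on it. Origin: on the fan's axis at table height; z up.
- cap: Orange screw cap on the fan's hub, loose, 30 to 55 g. Ribbed round barrel to grip, 32 mm across, 4 to 34 mm above the origin; below it a flange 43 mm across, 4 mm thick, that rests on the hub; below that a 17 mm stem hidden in the hub. Origin: on the axis at the flange's underside (56 mm above the table when seated); z up; +x along the white line on its top.
- cap_top (a point): Centre of the cap's top face, 34 mm above the cap's origin. The thread is a coarse quarter-turn, left- or right-handed, not to be seen from outside: the wrong way the cap turns only some 5 to 15 degrees before a hard stop; the right way it turns with hardly any resistance and without rising.
- cap_foot (a point): Lowest point of the cap's stem, on its axis, 17 mm below the cap's origin. Once the cap is turned 65 to 115 degrees the right way from its start (80 is good) it can be lifted straight out, and is free when 17 mm up; before that it rises only about 2 mm and then catches.
- dish: Round terracotta dish, loose, 0.17 kg, 103 mm across the rim, 21 mm high, its floor 5 mm thick and its hollow about 70 mm across at the bottom; it slides easily. Origin: centre of its underside.
- mat: Round blue felt mat with a grey edge, 144 mm across, lying flat on the table (1 mm, no edge to be felt), fixed. Origin: its centre. Mat and dish both lie to the right of the fan, either one nearer to it.
- screwdriver: Bystander: screwdriver lying crosswise on the table beyond the work, at the right, about 0.2 m long. Origin: about its middle, on the table.
- ink: Bystander: dark blue ink bottle with black cap, 49 mm across, 58 mm high, beyond the work. Origin: centre of its underside.
- cream: Bystander: round pot with a grey lid, 69 mm across, 41 mm high, beyond the work. Origin: centre of its underside.
Things that resemble listed ones, but are neither listed nor needed, are in the scene too. Of the things that look like the cap, the smallest one is meant. Several things look just like the dish: the one meant starts farthest from the robot's base.

How it is judged:
On the way, in this order (a step that is already met when the one before it is completed fails the run):
1. the dish stands wholly on the mat, at rest, the cap still in place (horizontal distance between dish and mat below 0.0215 m and linear speed of dish below 0.02 m/s and z of cap in the frame of fan below 0.062 m), for 0.3 s.
2. the cap is unscrewed and lifted out of the hub by the gripper (z of cap in the frame of fan above 0.076 m and contact force between the fingers and cap above 0.5 N), for 0.2 s.
At the end, for the whole second after the job is handed in: The dish rests wholly on the mat (centres within 21.5 mm); the fingers hold the cap still, within 45 mm of the dish's axis, stem down within 0.5 rad, its foot more than 26 mm above the table, touching neither dish nor fan (horizontal distance between dish and mat below 0.0215 m and height (world z) of dish below 0.005 m and linear speed of dish below 0.02 m/s and horizontal distance between cap and dish below 0.045 m and height (world z) of cap_foot above 0.026 m and angle between cap's own z axis and vertical below 0.5 rad and contact force between the fingers and cap above 0.5 N and contact force between cap and dish below 0.1 N and contact force between cap and fan below 0.1 N and linear speed of cap below 0.05 m/s); the arm keeps its last pose, push and grip.
It fails at once if the dish is lifted off the table (more than 15 mm) or tipped over (0.5 rad) (height (world z) of dish above 0.015 m or angle between dish's own z axis and vertical above 0.5 rad).
It fails at once if the screwdriver, ink bottle or cream pot is moved by more than 30 mm or knocked over (distance of any of screwdriver, ink, cream from where it was at the start of the episode above 0.03 m or angle between any of ink, cream's own z axis and vertical above 0.5 rad).
It also fails if it takes over 61 s, if anything falls off the work surface, if the arm or the gripper's body presses on something with over 40 N, if the wrist force passes 120 N, or if a joint passes its speed limit or range.

## Robot

A 7-joint arm with a two-finger parallel gripper is mounted at the origin on a cart in front of the work surface, level with it; the furniture and walls round the work are solid. World frame = base frame: x ahead of the robot, y to its left, z up, the work surface at z = 0. Lengths are in m, angles in rad, forces in N, time in s.
With the tool pointing down it reaches from about 0.425 to 0.925 m from the base axis. Payload 6.8 kg.
Tool frame: the origin (TCP) lies on the centre line of the jaws, within the pads' length; the fingertips stand bot.tip_reach ahead of it and the grasp point (between the pads) lies 3 mm ahead of it (bot.tip_reach is the distance from the TCP to the fingertips, in m); z points along the fingers, y is the line along which they close (so a half turn about z gives the same grasp; the last joint's range is limited). The gripper opens to 85 mm and grips with 20 to 120 N. Pads are 22 mm wide; open, the fingers measure 114 mm over their backs; the gripper's body (76 mm by 85 mm) begins 54 mm behind the grasp point. The pads swing forward as they close: fully open they stand 13 mm farther back than shut.
Start: joints at [-0.108, 0.477, 0.022, 1.555, -0.011, 1.109, -0.083], TCP at [0.675, 0, 0.217] pointing down, gripper open.
Joint ranges: [-2.96, 2.96], [-0.34, 2.1], [-1.41, 1.46], [0.24, 2.44], [-1.37, 4.51], [0.17, 1.92], [-2.96, 2.96]. Speed limits (rad/s): [2.39, 2.39, 3.14, 3.14, 3.14, 3.14, 3.14].

## Interface

Orientations are given as a unit quaternion [w, x, y, z].
In Python, from station import bot gives the robot as it stands.
- The arm moves only by the tool jog_arm, never from a script. Its argument "deltas" is a list of rows, each a list of 7 numbers: the shift along the world's x, y, z in m, then the turn, a rotation vector about the world's x, y, z in rad, then the opening, from 0 (shut) to 1 (fully open). In form: [[x, y, z, rx, ry, rz, grip], ...]. A call has 1 to 10 rows; each row shifts and turns the commanded pose from where the row before left it; what a row does not reach is not made up. A row lasts 1/10 s, in which the tool goes at most 50 mm and 8.59 degrees, less where a joint would pass 70% of its speed; a pose out of reach is approached as far as the arm can. A call with a gripper value outside its range is refused whole. The fingers move at their own pace and stop on an object; "newtons" is the grip in N (left out, the last holds). Time passes only in rows, so rows that do not move let the fingers close. It gives the time, the measured TCP pose, the force, the opening and the grip force at its end, in the units of the state.
- bot.get_obs(): the state, without advancing time (a new reading comes with each control period).
- bot.read_camera(name): name is "scene" or "side" or "wrist"; returns a dict with "img" (480x640x3 uint8, red, green, blue), "K" (3x3 intrinsics, pixels), "eye" and "attitude" of the camera in the world. Camera axes: x right, y down, z forward; pixel columns grow to the right and rows downward; lengths in m; the calibration is good to about 2 mm. A picture is of the moment at which its call begins. There is no depth.
- bot.hand_in(): hands the job in; it is judged then, once.
The state is a dict: "t": time; "q": joint angles; "joint_vel": joint speeds; "joint_torque": joint torques, N m; "eef_pos": TCP position; "tool_rot": TCP orientation; "contact_force": force on the tool from outside, world axes, zero at the start; "torque": the same for the moment, N m; "gripper_width": opening from 0.0 (shut) to 1.0 (fully open); "grasp_force": force on a finger pad.
Only numpy, scipy, OpenCV 4.12 (cv2) and the standard library are available. Lean on these libraries where they do the work, as an engineer would, in place of code of your own. Each camera call takes 0.05 s, during which the arm holds its last target. There are 200 camera calls.

## Working session

There is one attempt and no reset: what is moved stays moved. The work goes in short steps, Python scripts to look and compute and a tool call to move; the robot and the scene stay as the last step left them, time stands still between calls to the robot, and variables do not carry over. Pictures are saved under pics/ and viewed, at most 10 in all, crops included, and the job is handed in when it is done.

Besides the shell and the picture viewer there is one more tool, called after "Request:" as a command line: name --pt "numbers of a row" for each row, then --argument value for the rest. jog_arm: Moves the arm, as the interface text tells. Its arguments: {"type":"object","properties":{"deltas":{"type":"array"},"newtons":{"type":"number"}},"required":["deltas"]}

```bash
mkdir -p pics; cat > h.py <<'E'
import numpy as np,cv2
from scipy.spatial.transform import Rotation as R
from station import bot
def snap(cam,name,crop=None,s=1):
    c=bot.read_camera(cam); im=c['img'][:,:,::-1]
    np.savez('pics/'+name+'.npz',K=c['K'],eye=c['eye'],att=c['attitude'],img=c['img'])
    if crop: x0,y0,x1,y1=crop; im=im[y0:y1,x0:x1]
    im=cv2.resize(im,None,fx=s,fy=s,interpolation=cv2.INTER_CUBIC)
    cv2.imwrite('pics/'+name+'.png',im)
def rot(a):
    a=np.array(a); return a if a.shape==(3,3) else R.from_quat([a[1],a[2],a[3],a[0]]).as_matrix()
def p2w(name,uv,z):
    d=np.load('pics/'+name+'.npz'); r=rot(d['att'])@np.linalg.inv(d['K'])@[uv[0],uv[1],1]
    e=d['eye']; return e+r*(z-e[2])/r[2]
def w2p(name,p):
    d=np.load('pics/'+name+'.npz'); q=d['K']@(rot(d['att']).T@(np.array(p)-d['eye'])); return q[:2]/q[2]
E
python3 - <<'E'
from h import *
snap('scene','s0',s=1.25); snap('side','d0',s=1.25)
for n in('s0','d0'):
    d=np.load(f'pics/{n}.npz');print(d['eye'],d['att'],d['K'][0])
o=bot.get_obs();print(bot.tip_reach,o['t'],o['eef_pos'],o['tool_rot'])
E
```

```text
[ 0.03546778 -0.62793216  0.52850478] [-0.45118906  0.81787898 -0.31085195  0.17570849] [482.51573775   0.         322.41971766]
[ 0.0898206  -0.8172708   0.83464366] [-0.38945577  0.88108928 -0.24410608  0.11143652] [473.51064837   0.         321.80810846]
0.022 0.1 [ 6.74447104e-01 -1.04116644e-05  2.16027004e-01] [-5.29154566e-04  7.07093888e-01  7.07119202e-01 -6.22135565e-04]
```

View pics/s0.png

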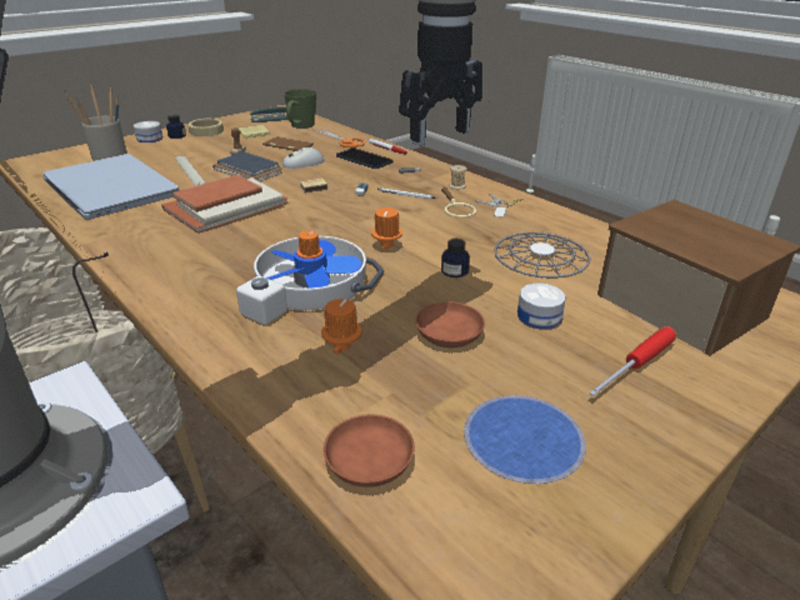

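View pics/d0.png

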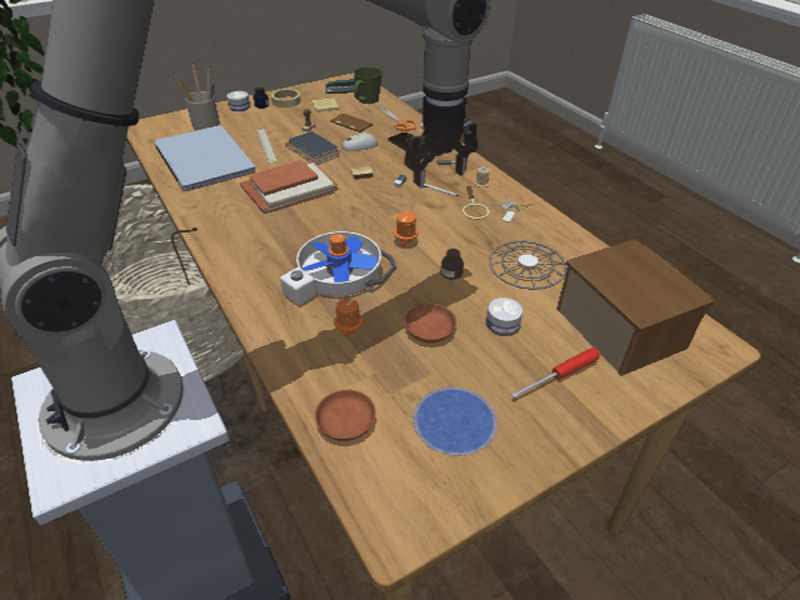

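The scene view shows the far dish at (450,324), the near dish at (369,449), the mat at (525,438) and the cap top at (309,236). In the side view they are at (430,322), (345,414), (455,420) and (338,239).

```bash
python3 - <<'E'
from h import *
for lab,z,a,b in [('dishA',.021,(450,322),(430,321)),('dishB',.021,(369,448),(345,414)),('mat',.001,(525,438),(455,420.5)),('captop',.09,(309,236),(338,238.5)),('ink',.058,(457,243),(453,253)),('cream',.041,(542,294),(505,306)),('sdtip',.005,(591,397),(514,397)),('sdhandleend',.015,(672,333),(597,354)),('capfake right',.06,(340,304),(348,303)),('fanfar',.042,(311,258),(340,260)),
 ('box',.05,(262,285),(293,276)),('barend',.025,(380,265),(394,262)),('base cabinet near',0,(708,347),(631,370)),('cab left',0,(601,298),(562,305))]:
    print(lab,p2w('s0',np.array(a)/1.25,z).round(3),p2w('d0',np.array(b)/1.25,z).round(3))
import cv2
# refine by colour: fit contours back-projected onto plane with circle
for n in('s0','d0'):
    im=np.load(f'pics/{n}.npz')['img']; h=cv2.cvtColor(im,cv2.COLOR_RGB2HSV)
    for lab,m,z in(('mat',cv2.inRange(h,(100,90,60),(120,255,255)),.001),('dish',cv2.inRange(h,(0,110,40),(9,200,255)),.021),('orange',cv2.inRange(h,(5,200,60),(16,255,255)),.09)):
        nn,l,s,c=cv2.connectedComponentsWithStats(m)
        for i in range(1,nn):
            if s[i,4]>150:
                pts=cv2.findContours((l==i).astype(np.uint8),0,1)[0][0][:,0]
                w=np.array([p2w(n,p,z)[:2] for p in pts]).astype(np.float32)
                cc,r=cv2.minEnclosingCircle(w); print(n,lab,s[i],np.round(cc,3),round(r,3))
E
```

```text
dishA [ 0.575 -0.134  0.021] [ 0.574 -0.131  0.021]
dishB [ 0.33  -0.247  0.021] [ 0.328 -0.246  0.021]
mat [ 0.491 -0.343  0.001] [ 0.489 -0.341  0.001]
captop [0.504 0.117 0.09 ] [0.502 0.12  0.09 ]
ink [ 0.712 -0.014  0.058] [ 0.709 -0.012  0.058]
cream [ 0.712 -0.194  0.041] [ 0.713 -0.188  0.041]
sdtip [ 0.608 -0.356  0.005] [ 0.606 -0.356  0.005]
sdhandleend [ 0.804 -0.361  0.015] [ 0.799 -0.361  0.015]
capfake right [ 0.448 -0.038  0.06 ] [ 0.442 -0.041  0.06 ]
fanfar [0.512 0.129 0.042] [0.498 0.108 0.042]
box [0.4   0.095 0.05 ] [0.386 0.101 0.05 ]
barend [0.602 0.058 0.025] [0.605 0.061 0.025]
base cabinet near [ 0.833 -0.405  0.   ] [ 0.837 -0.415  0.   ]
cab left [ 0.832 -0.228  0.   ] [ 0.85  -0.214  0.   ]
s0 mat [ 213  192   76   39 1220] [0.544 0.18 ] 0.089
s0 mat [414 245  36  18 161] [ 0.716 -0.192] 0.036
s0 mat [ 375  319   90   64 4447] [ 0.493 -0.339] 0.066
s0 dish [140 140  69  29 925] [0.549 0.54 ] 0.098
s0 dish [130 160  33  22 188] [0.453 0.48 ] 0.074
s0 dish [ 333  242   54   36 1434] [ 0.573 -0.136] 0.056
s0 dish [501 261  40  34 607] [ 0.744 -0.36 ] 0.064
s0 dish [ 259  332   72   57 3122] [ 0.33  -0.247] 0.053
d0 mat [242 189  60  37 853] [0.522 0.166] 0.087
d0 mat [ 333  312   62   50 2391] [ 0.49  -0.338] 0.066
d0 dish [200 128  54  28 761] [0.54  0.531] 0.093
d0 dish [193 144  22  25 161] [0.443 0.484] 0.076
d0 dish [325 243  39  29 802] [ 0.574 -0.131] 0.051
d0 dish [442 278  39  26 424] [ 0.745 -0.361] 0.058
d0 dish [ 253  312   47   39 1382] [ 0.328 -0.245] 0.051
```

Request:
jog_arm --pt "-0.017 -0.0205 -0.01 0 0 -0.064 0" --pt "-0.017 -0.0205 -0.01 0 0 -0.064 0" --pt "-0.017 -0.0205 -0.015 0 0 -0.064 0" --pt "-0.017 -0.0205 -0.015 0 0 -0.064 0" --pt "-0.017 -0.0205 -0.02 0 0 -0.064 0" --pt "-0.016 -0.0205 -0.02 0 0 -0.065 0" --pt "0 0 -0.02 0 0 0 0" --pt "0 0 0 0 0 0 0" --pt "0 0 0 0 0 0 0" --newtons 30

```text
t: 1.0
eef_pos: [0.5742, -0.1224, 0.107]
tool_rot: [-0.0, 0.829, 0.559, -0.0]
contact_force: [0.3, 0.4, 0.5]
gripper_width: -0.0
grasp_force: 0.0
```

```bash
python3 - <<'E'
from h import *
snap('scene','s1',(280,120,520,300),3.3)
print(bot.get_obs()['eef_pos'],bot.get_obs()['gripper_width'])
E
```

```text
[ 0.57493661 -0.12227793  0.10762122] -0.0052903094517596175
```

View pics/s1.png

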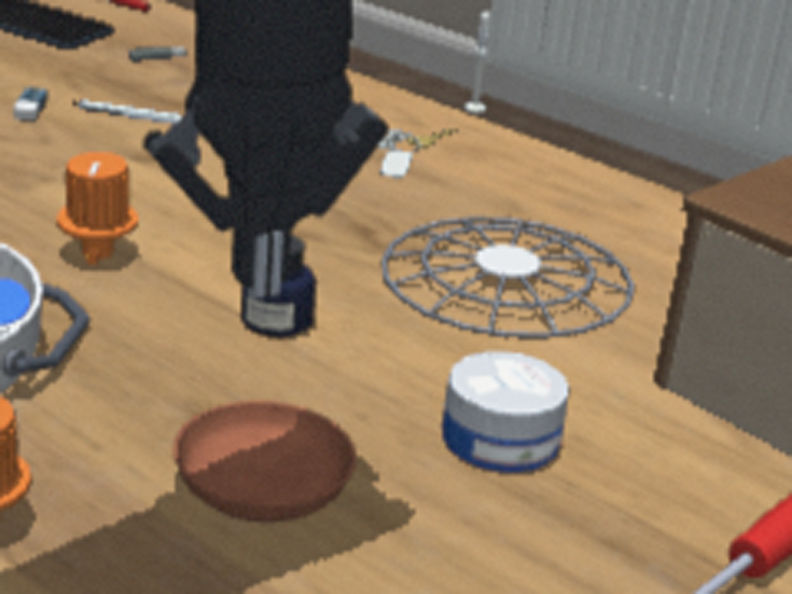

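The crop shows the closed fingers hanging above the dish, which is at crop (265,455).

Request:
jog_arm --pt "0 -0.002 -0.02 0 0 0 0" --pt "0 -0.002 -0.02 0 0 0 0" --pt "0 -0.002 -0.015 0 0 0 0" --pt "0 0 -0.01 0 0 0 0" --pt "0 0 -0.008 0 0 0 0" --pt "0 0 0 0 0 0 0" --pt "0 0 0 0 0 0 0"

```text
t: 1.75
eef_pos: [0.5744, -0.1289, 0.0343]
tool_rot: [0.0, 0.829, 0.559, 0.0]
contact_force: [0.2, -0.4, 0.3]
gripper_width: 0.005
grasp_force: 0.0
```

```bash
python3 - <<'E'
from h import *
snap('scene','s2',(300,180,460,300),4)
p=bot.get_obs()['eef_pos'];print(p,w2p('s2',p-[0,0,.022]))
E
```

```text
[ 0.57459346 -0.1289995   0.03452873] [357.65253249 260.25523424]
```

View pics/s2.png

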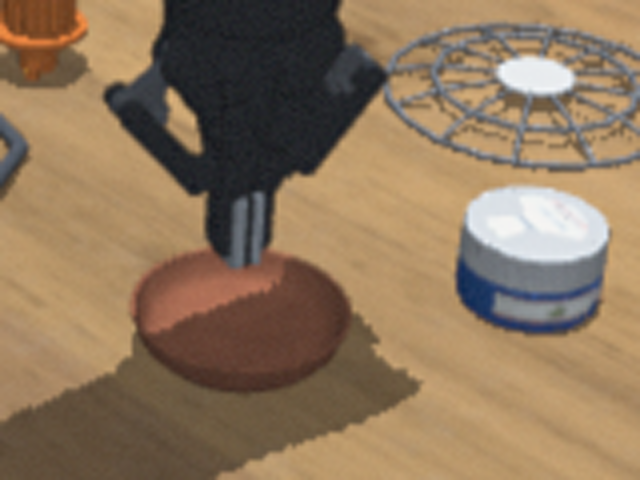

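The tips appear at crop (243,265), above the dish's far rim. They were predicted at crop (231,321).

```bash
python3 - <<'E'
from h import *
for n,p in(('s1',(.5745,-.1223)),('s2',(.5745,-.129))):
    for z in(.0,.03,.05,.07,.09,.12): print(n,z,w2p(n,[*p,z]).round(0))
print(p2w('s2',(361,246),.012),p2w('s2',(361,246),.045))
snap('wrist','w2')
snap('side','d2',(300,170,460,290),4)
d=np.load('pics/w2.npz');print(d['eye'],d['att'],rot(d['att'])@[0,0,1])
p=bot.get_obs()['eef_pos']
print(w2p('d2',p-[0,0,.022]),w2p('d2',p))
a=cv2.imread('pics/w2.png');b=cv2.imread('pics/d2.png');b=cv2.resize(b,None,fx=.5,fy=.5)
a=cv2.resize(a,(320,240)); cv2.imwrite('pics/c2.png',cv2.resize(np.hstack([a,b]),None,fx=1.25,fy=1.25))
E
```

```text
s1 0.0 [355. 264.]
s1 0.03 [355. 251.]
s1 0.05 [356. 242.]
s1 0.07 [356. 233.]
s1 0.09 [357. 223.]
s1 0.12 [358. 208.]
s2 0.0 [357. 266.]
s2 0.03 [358. 252.]
s2 0.05 [359. 243.]
s2 0.07 [359. 234.]
s2 0.09 [360. 224.]
s2 0.12 [360. 210.]
[ 0.61416722 -0.09908589  0.012     ] [ 0.57719354 -0.1328744   0.045     ]
[ 0.60783695 -0.04952861  0.19184063] [ 0.16343742  0.96782835 -0.18872766 -0.03127874] [-0.12223522 -0.30455242 -0.9446197 ]
[343.59548936 258.61722737] [343.92914917 252.19506727]
```

View pics/c2.png

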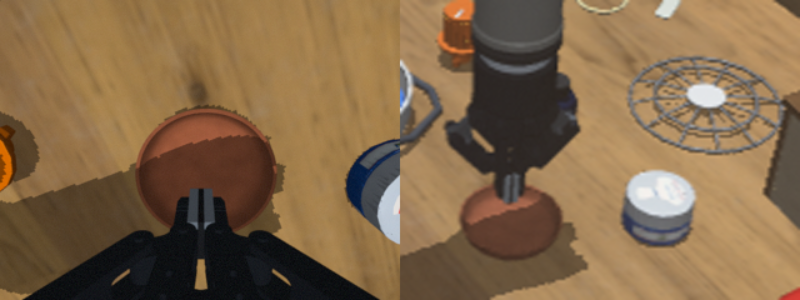

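```bash
python3 - <<'E'
from h import *
p=np.array([.5746,-.129,.0345])
for dz in(.03,.01,0,-.01,-.022): print(dz,'w',w2p('w2',p+[0,0,dz])/1.6,'d',w2p('d2',p+[0,0,dz]))
# dish rim in wrist, image 400x300 coordinates
print('dish ctr wrist',p2w('w2',np.array((206,172))*1.6,.021))
print('dish ends',p2w('w2',np.array((137,172))*1.6,.021),p2w('w2',np.array((275,172))*1.6,.021))
q=np.array([.6745,0,.216])
for s in(-1,1):
  for dz in (.02,0,-.02): print('s0',w2p('s0',q+[s*.0425,0,dz])*1.25)
print(bot.get_obs()['q'])
E
```

```text
0.03 w [198.84050387 217.21303546] d [344.39255799 243.19655417]
0.01 w [199.02336957 199.19742974] d [344.07820109 249.24809964]
0 w [199.10015471 191.63269391] d [343.92375393 252.22129334]
-0.01 w [199.16915482 184.83492487] d [343.7710857  255.16024183]
-0.022 w [199.24325013 177.53518551] d [343.59018901 258.64260367]
dish ctr wrist [ 0.58232668 -0.12299976  0.021     ]
dish ends [ 0.53641039 -0.10436694  0.021     ] [ 0.6282735  -0.14164497  0.021     ]
s0 [418.99590076 148.43920684]
s0 [418.71465238 161.49745221]
s0 [418.43996828 174.25092106]
s0 [458.92423189 136.7008881 ]
s0 [458.20985653 149.22564551]
s0 [457.5113148  161.47280046]
[ 0.0393092   0.56650121  0.09933589  1.90743525 -0.0858399   0.6704076
 -0.19449748]
```

Request:
jog_arm --pt "0 0 -0.003 0 0 0 0" --pt "0 0 -0.002 0 0 0 0" --pt "0 0 -0.001 0 0 0 0" --pt "0 0 0 0 0 0 0"

```text
t: 2.3
eef_pos: [0.5738, -0.1289, 0.0277]
tool_rot: [-0.0, 0.829, 0.559, -0.0]
contact_force: [0.1, 0.1, 0.0]
gripper_width: -0.002
grasp_force: 0.0
```

Request:
jog_arm --pt "0 0 -0.001 0 0 0 0" --pt "0 0 -0.001 0 0 0 0" --pt "0 0 -0.001 0 0 0 0"

```text
t: 2.6
eef_pos: [0.574, -0.129, 0.0248]
tool_rot: [0.0, 0.829, 0.559, 0.0]
contact_force: [0.4, 0.2, -0.1]
gripper_width: 0.005
grasp_force: 0.0
```

Request:
jog_arm --pt "0 0 -0.002 0 0 0 0" --pt "0 0 -0.001 0 0 0 0" --pt "0 0 -0.001 0 0 0 0"

```text
t: 2.9
eef_pos: [0.574, -0.129, 0.0208]
tool_rot: [-0.0, 0.829, 0.559, -0.0]
contact_force: [0.0, -0.6, 0.4]
gripper_width: 0.004
grasp_force: 0.0
```

```bash
python3 - <<'E'
from h import *
snap('scene','s3',(300,190,420,280),6); snap('wrist','w3')
o=bot.get_obs();print(o['eef_pos'],o['contact_force'],w2p('s3',o['eef_pos']),o['gripper_width'])
E
```

```text
[ 0.57388457 -0.12900801  0.02073296] [ 0.30439648 -0.72110252 -0.27881095] [357.58861305 256.76176858] 0.0023075074233398444
```

View pics/s3.png

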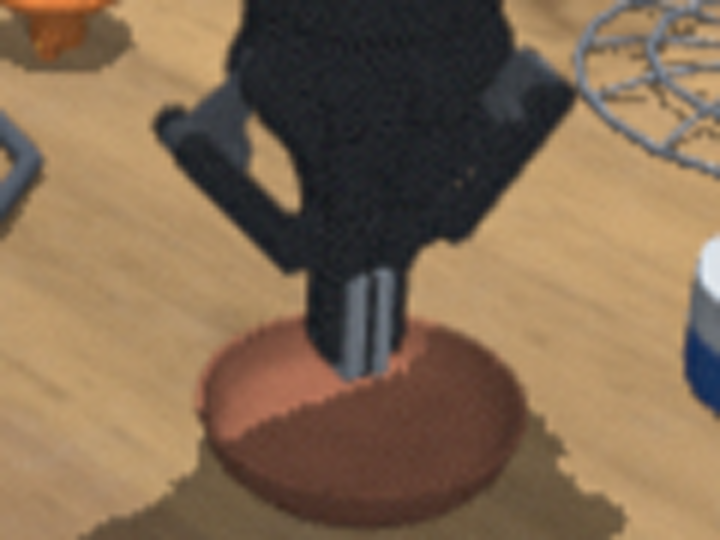

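The tips are at crop (365,375), clearly above the dish floor, so the TCP reading is off against the true tip. I'll triangulate the tip from both views.

```bash
python3 - <<'E'
from h import *
def tri(obs):
    A=np.zeros((3,3));b=np.zeros(3)
    for n,uv in obs:
        d=np.load(f'pics/{n}.npz');r=rot(d['att'])@np.linalg.inv(d['K'])@[*uv,1];r/=np.linalg.norm(r)
        M=np.eye(3)-np.outer(r,r);A+=M;b+=M@d['eye']
    return np.linalg.solve(A,b)
s,d,w=('s2',(361,246.3)),('d2',(344,251)),('w2',(320,304))
print(tri([s,d]),tri([s,w]),tri([d,w]),tri([s,d,w]))
# static check of the far dish rim from wrist s2 vs cams, and of cream lid
print(p2w('s2',(350,258),.021))
snap('side','d3',(310,210,390,270),8)
im=np.hstack([cv2.resize(cv2.imread('pics/d3.png'),(400,300)),cv2.resize(cv2.imread('pics/w3.png')[150:390,160:480],(400,300))])
cv2.imwrite('pics/c3.png',im)
E
```

```text
[ 0.56368318 -0.14492822  0.05654684] [ 0.57894135 -0.12736056  0.04031234] [ 0.57600239 -0.12711072  0.03640409] [ 0.5775448  -0.12791287  0.0389529 ]
[ 0.56029243 -0.1228777   0.021     ]
```

View pics/c3.png

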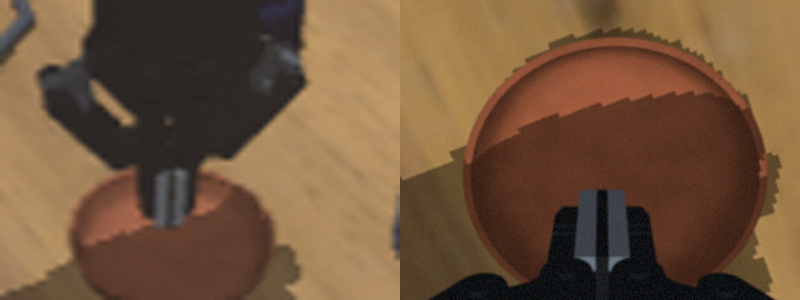

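Request:
jog_arm --pt "0 0 -0.003 0 0 0 0" --pt "0 0 -0.002 0 0 0 0" --pt "0 0 -0.002 0 0 0 0" --pt "0 0 -0.001 0 0 0 0"

```text
t: 3.45
eef_pos: [0.5738, -0.129, 0.0126]
tool_rot: [-0.0, 0.829, 0.559, -0.0]
contact_force: [-0.1, 0.7, 0.3]
gripper_width: -0.001
grasp_force: 0.0
```

Request:
jog_arm --pt "0 0 -0.002 0 0 0 0" --pt "0 0 -0.001 0 0 0 0" --pt "0 0 -0.001 0 0 0 0" --pt "0 0 0 0 0 0 0"

```text
t: 3.85
eef_pos: [0.5739, -0.129, 0.0088]
tool_rot: [-0.0, 0.829, 0.559, -0.0]
contact_force: [0.1, -0.5, -0.9]
gripper_width: 0.002
grasp_force: 0.0
```

Request:
jog_arm --pt "-0.003 -0.0074 -0.001 0 0 0 0" --pt "-0.003 -0.0074 -0.001 0 0 0 0" --pt "-0.003 -0.0074 0 0 0 0 0" --pt "-0.003 -0.0074 0 0 0 0 0" --pt "-0.003 -0.0074 0 0 0 0 0" --pt "-0.003 -0.0074 0 0 0 0 0" --pt "-0.003 -0.0074 0 0 0 0 0"

```text
t: 4.55
eef_pos: [0.5528, -0.1815, 0.007]
tool_rot: [0.0, 0.829, 0.559, 0.0]
contact_force: [-1.2, 0.1, 0.1]
gripper_width: -0.004
grasp_force: 0.0
```

```bash
cat >> h.py <<'E'
def dish(n,z=.021):
    im=np.load(f'pics/{n}.npz')['img']; h=cv2.cvtColor(im,cv2.COLOR_RGB2HSV)
    nn,l,s,c=cv2.connectedComponentsWithStats(cv2.inRange(h,(0,110,40),(9,200,255)))
    for i in range(1,nn):
        if s[i,4]>300:
            pts=cv2.findContours((l==i).astype(np.uint8),0,1)[0][0][:,0]
            w=np.array([p2w(n,p,z)[:2] for p in pts]).astype(np.float32)
            cc,r=cv2.minEnclosingCircle(w)
            if cc[1]<0: print(n,np.round(cc,3),round(r,3))
E
python3 - <<'E'
from h import *
snap('scene','s4');snap('side','d4');dish('s4');dish('d4');o=bot.get_obs();print(o['eef_pos'],o['contact_force'],o['t'])
E
```

```text
s4 [ 0.561 -0.13 ] 0.054
s4 [ 0.744 -0.36 ] 0.064
s4 [ 0.33  -0.246] 0.053
d4 [ 0.745 -0.361] 0.058
d4 [ 0.328 -0.245] 0.051
[ 0.55227055 -0.18258873  0.00694236] [-0.88258509 -0.4678275  -0.3603213 ] 4.65
```

```bash
python3 - <<'E'
import cv2
a=cv2.imread('pics/s4.png')[190:310,290:450];b=cv2.imread('pics/d4.png')[200:320,290:450]
import numpy as np
cv2.imwrite('pics/c4.png',cv2.resize(np.hstack([a,b]),None,fx=2.5,fy=2.5,interpolation=2))
E
```

```text
(no output)
```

View pics/c4.png

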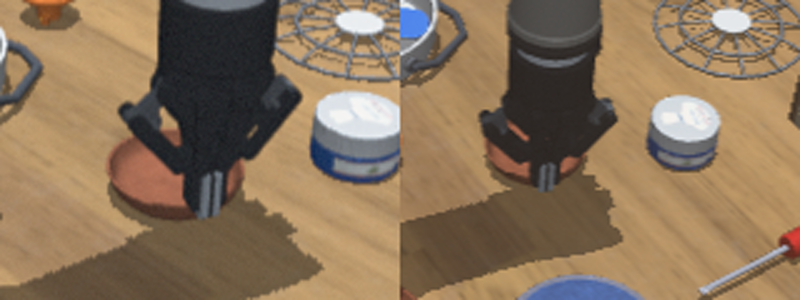

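The dish hasn't moved (its left edge is still at column 333). The fingers seem to be crossing over its near rim, with the tip at full pixel (373,276) in scene and (347.5,275.5) in side.

```bash
python3 - <<'E'
from h import *
p=bot.get_obs()['eef_pos']
for z in (0,.01,.02,.03,.04,.05): print(z,w2p('s4',[*p[:2],z]).round(1),w2p('d4',[*p[:2],z]).round(1))
E
```

```text
0 [370. 284.] [347.8 279.1]
0.01 [370.4 279.5] [348.  276.2]
0.02 [370.7 274.9] [348.1 273.3]
0.03 [371.1 270.3] [348.3 270.4]
0.04 [371.4 265.6] [348.5 267.4]
0.05 [371.8 260.9] [348.7 264.4]
```

The tip is really about 15 mm above the TCP reading, so it passed over the rim. I'll go back to the centre and descend until it touches.

Request:
jog_arm --pt "0.007 0.015 0.002 0 0 0 0" --pt "0.007 0.017 0 0 0 0 0" --pt "0.005 0.013 0 0 0 0 0" --pt "0 0 -0.005 0 0 0 0" --pt "0 0 -0.003 0 0 0 0" --pt "0 0 -0.001 0 0 0 0" --pt "0 0 0 0 0 0 0"

```text
t: 5.35
eef_pos: [0.5713, -0.1368, -0.0005]
tool_rot: [-0.0, 0.83, 0.558, -0.001]
contact_force: [-0.9, 0.8, 0.0]
gripper_width: 0.004
grasp_force: 0.0
```

Request:
jog_arm --pt "0 0 -0.001 0 0 0 0" --pt "0 0 -0.001 0 0 0 0" --pt "0 0 -0.001 0 0 0 0"

```text
t: 5.65
eef_pos: [0.572, -0.1361, -0.0031]
tool_rot: [0.0, 0.829, 0.559, 0.0]
contact_force: [-0.2, -0.8, -0.7]
gripper_width: 0.0
grasp_force: 0.0
```

Request:
jog_arm --pt "0 0 -0.001 0 0 0 0" --pt "0 0 -0.001 0 0 0 0" --pt "0 0 -0.001 0 0 0 0"

```text
t: 5.95
eef_pos: [0.572, -0.1358, -0.0062]
tool_rot: [0.0, 0.829, 0.559, 0.0]
contact_force: [0.3, -0.4, 0.0]
gripper_width: -0.0
grasp_force: 0.0
```

Request:
jog_arm --pt "0 0 -0.001 0 0 0 0" --pt "0 0 -0.001 0 0 0 0" --pt "0 0 -0.001 0 0 0 0"

```text
t: 6.25
eef_pos: [0.572, -0.1358, -0.0092]
tool_rot: [0.0, 0.829, 0.559, 0.0]
contact_force: [-0.4, 0.0, 0.2]
gripper_width: -0.002
grasp_force: 0.0
```

```bash
python3 - <<'E'
from h import *
snap('scene','s5',(320,230,400,290),6)
snap('wrist','w5')
a=cv2.imread('pics/s5.png')[:,:480];b=cv2.resize(cv2.imread('pics/w5.png')[200:400,240:400],(288,360))
cv2.imwrite('pics/c5.png',np.hstack([a,b]))
o=bot.get_obs();print(o['eef_pos'],o['contact_force'])
for z in(0,.01,.02,.03,.04):print(z,(w2p('s5',[*o['eef_pos'][:2],z])-[320,230])*6)
E
```

```text
[ 0.57189339 -0.13578582 -0.00926484] [ 0.33903601  0.26948265 -0.03633393]
0 [233.57115057 227.55570788]
0.01 [235.10402477 201.2040167 ]
0.02 [236.65531433 174.53574662]
0.03 [238.22535309 147.54515828]
0.04 [239.81448304 120.22637275]
```

View pics/c5.png

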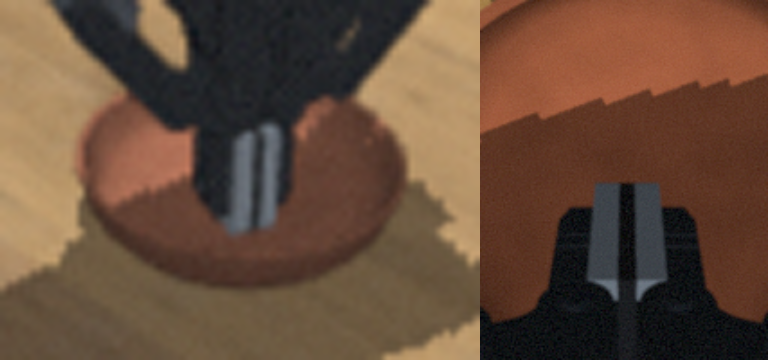

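The tips now sit just above the dish floor, inside the hollow (crop (250,228)). I'll drag from here.

Request:
jog_arm --pt "-0.003 -0.0074 0 0 0 0 0" --pt "-0.003 -0.0074 0 0 0 0 0" --pt "-0.002 -0.005 0 0 0 0 0" --pt "-0.002 -0.005 0 0 0 0 0" --pt "-0.002 -0.005 0 0 0 0 0" --pt "-0.002 -0.005 0 0 0 0 0" --pt "-0.002 -0.005 0 0 0 0 0" --pt "-0.002 -0.005 0 0 0 0 0" --pt "-0.002 -0.005 0 0 0 0 0"

```text
t: 7.25
eef_pos: [0.5519, -0.1859, -0.0091]
tool_rot: [0.0, 0.829, 0.559, 0.0]
contact_force: [0.2, 0.7, -0.1]
gripper_width: 0.001
grasp_force: 0.7
```

```bash
cat >> h.py <<'E'
def ext(n):
    # pixel extents of the far dish blobs
    im=np.load(f'pics/{n}.npz')['img']; h=cv2.cvtColor(im,cv2.COLOR_RGB2HSV)
    nn,l,s,c=cv2.connectedComponentsWithStats(cv2.inRange(h,(0,110,25),(9,200,255)))
    for i in range(1,nn):
        if s[i,4]>100 and 300<s[i,0]<480: print(n,s[i])
E
python3 - <<'E'
from h import *
snap('scene','s6');snap('side','d6');
for n in('s0','s6','d0','d6'):ext(n)
E
```

```text
s0 [ 333  242   54   36 1434]
s6 [339 255  55  34 773]
d0 [325 243  39  29 802]
d0 [442 278  39  26 424]
d6 [326 264  19  18 168]
d6 [344 268  23  17 112]
d6 [442 278  39  26 427]
```

```bash
cat >> h.py <<'E'
from scipy.optimize import least_squares
t=np.linspace(0,2*np.pi,90)
def fit(n,L,Rr,B,x0):
    def f(x):
        rim=np.array([w2p(n,[x[0]+.0515*np.cos(a),x[1]+.0515*np.sin(a),.018]) for a in t])
        bt=np.array([w2p(n,[x[0]+.037*np.cos(a),x[1]+.037*np.sin(a),0]) for a in t])
        return [rim[:,0].min()-L,rim[:,0].max()-Rr,(max(rim[:,1].max(),bt[:,1].max())-B)]
    r=least_squares(f,x0); return r.x.round(4),r.fun.round(1)
E
python3 - <<'E'
from h import *
print(fit('s0',333,387,278,[.57,-.13]),fit('s6',339,394,289,[.56,-.16]))
print(fit('d0',325,364,272,[.57,-.13]),fit('d6',326,367,285,[.56,-.16]))
E
```

```text
(array([ 0.5775, -0.1317]), array([-1. ,  1. , -0.2])) (array([ 0.5637, -0.1614]), array([-1.4,  1.4, -0.2]))
(array([ 0.5782, -0.1271]), array([-1.3,  1.3, -0.1])) (array([ 0.5588, -0.1656]), array([-0.9,  0.9, -0.1]))
```

The dish is following at about (0.558,-0.167). I'll keep dragging.

Request:
jog_arm --pt "-0.003 -0.0075 0 0 0 0 0" --pt "-0.0037 -0.0093 0 0 0 0 0" --pt "-0.0037 -0.0093 0 0 0 0 0" --pt "-0.0037 -0.0093 0 0 0 0 0" --pt "-0.0037 -0.0093 0 0 0 0 0" --pt "-0.0037 -0.0093 0 0 0 0 0" --pt "-0.0037 -0.0093 0 0 0 0 0" --pt "-0.0037 -0.0093 0 0 0 0 0" --pt "-0.003 -0.0075 0 0 0 0 0" --pt "-0.002 -0.005 0 0 0 0 0"

```text
t: 8.35
eef_pos: [0.5176, -0.2717, -0.0091]
tool_rot: [0.0, 0.83, 0.558, -0.0]
contact_force: [0.6, 0.7, 0.6]
gripper_width: -0.003
grasp_force: 0.5
```

Request:
jog_arm --pt "-0.003 -0.0075 0 0 0 0 0" --pt "-0.003 -0.0075 0 0 0 0 0" --pt "-0.003 -0.0075 0 0 0 0 0" --pt "-0.003 -0.0075 0 0 0 0 0" --pt "-0.003 -0.0075 0 0 0 0 0" --pt "-0.003 -0.0075 0 0 0 0 0" --pt "-0.002 -0.005 0 0 0 0 0" --pt "-0.001 -0.0025 0 0 0 0 0"

```text
t: 9.15
eef_pos: [0.4967, -0.324, -0.0091]
tool_rot: [0.0, 0.83, 0.558, -0.0]
contact_force: [1.0, 1.5, 0.5]
gripper_width: 0.001
grasp_force: 0.5
```

```bash
python3 - <<'E'
from h import *
snap('scene','s7');snap('side','d7')
for n in('s7','d7'):ext(n);dish(n)
o=bot.get_obs();print(o['eef_pos'],o['contact_force'],o['t'])
E
```

```text
s7 [374 306  47  42 795]
s7 [422 319  17  27 229]
s7 [ 0.744 -0.36 ] 0.064
s7 [ 0.492 -0.298] 0.05
s7 [ 0.33  -0.247] 0.053
d7 [442 278  39  26 425]
d7 [337 313  23  22 157]
d7 [364 315  19  20 119]
d7 [ 0.745 -0.361] 0.058
[ 0.49678882 -0.32380951 -0.00910191] [ 0.43031577 -0.3191016  -0.46870557] 9.25
```

```bash
python3 - <<'E'
from h import *
print(fit('s7',374,439,348,[.5,-.3]),fit('d7',337,383,335,[.5,-.3]))
# ground truth check for where the circle should project if dish at mat centre
E
```

```text
(array([ 0.5077, -0.2999]), array([-1.2,  1.2, -0.2])) (array([ 0.5049, -0.3011]), array([-0.6,  0.6, -0.1]))
```

Request:
jog_arm --pt "-0.002 -0.006 0 0 0 0 0" --pt "-0.002 -0.007 0 0 0 0 0" --pt "-0.002 -0.007 0 0 0 0 0" --pt "-0.002 -0.006 0 0 0 0 0" --pt "-0.002 -0.006 0 0 0 0 0" --pt "-0.002 -0.004 0 0 0 0 0" --pt "0 -0.002 0 0 0 0 0" --pt "0 0 0 0 0 0 0"

```text
t: 10.05
eef_pos: [0.4849, -0.3617, -0.0091]
tool_rot: [0.0, 0.829, 0.559, -0.0]
contact_force: [0.2, 0.2, 0.9]
gripper_width: -0.001
grasp_force: 0.0
```

Request:
jog_arm --pt "0.003 0.008 0.002 0 0 0 0" --pt "0.002 0.006 0.02 0 0 0 0" --pt "0 0 0.04 0 0 0 0" --pt "0 0 0.04 0 0 0 0" --pt "0 0.03 0.03 0 0 0 0" --pt "0 0.04 0.03 0 0 0 0" --pt "0 0.04 0.01 0 0 0.065 0.5" --pt "0 0.04 0.01 0 0 0.065 0.8" --pt "0 0.04 0 0 0 0.065 1" --pt "0 0.03 0 0 0 0.065 1"

```text
t: 11.05
eef_pos: [0.4903, -0.1236, 0.1737]
tool_rot: [0.0, 0.748, 0.664, 0.001]
contact_force: [-0.1, -0.1, -0.0]
gripper_width: 0.682
grasp_force: 0.0
```

```bash
python3 - <<'E'
from h import *
snap('scene','s8');snap('side','d8');
for n in('s8','d8'):ext(n);dish(n)
o=bot.get_obs();print(o['eef_pos'],o['contact_force'],o['t'],o['q'])
E
```

```text
s8 [ 387  315   69   52 2702]
s8 [ 0.744 -0.36 ] 0.064
s8 [ 0.492 -0.339] 0.053
s8 [ 0.33  -0.246] 0.054
d8 [442 278  39  26 426]
d8 [ 342  311   47   39 1378]
d8 [ 0.745 -0.361] 0.058
d8 [ 0.491 -0.338] 0.052
d8 [ 0.327 -0.245] 0.051
[ 0.49045088 -0.12129402  0.17327702] [-0.52895759  0.5493347  -0.35479866] 11.15 [ 0.14827063  0.25101568 -0.03262697  1.99946258  0.00778574  0.89086015
 -0.00345914]
```

The dish is at (0.4915,-0.3385), within 2 mm of the mat centre. Next is the cap.

Request:
jog_arm --pt "0.001 0.03 -0.005 0 0 0.0 1" --pt "0.002 0.03 -0.01 0 0 0.03 1" --pt "0.002 0.03 -0.01 0 0 0.03 1" --pt "0.002 0.03 -0.01 0 0 0.03 1" --pt "0.002 0.03 -0.01 0 0 0.03 1" --pt "0.002 0.03 -0.01 0 0 0 1" --pt "0.001 0.03 -0.01 0 0 0 1" --pt "0 0.03 0 0 0 0 1" --pt "0 0 0 0 0 0 1" --pt "0 0 0 0 0 0 1"

```text
t: 12.15
eef_pos: [0.502, 0.1132, 0.1079]
tool_rot: [0.0, 0.708, 0.706, -0.0]
contact_force: [0.7, -1.1, -0.2]
gripper_width: 1.003
grasp_force: 0.0
```

```bash
python3 - <<'E'
from h import *
o=bot.get_obs();print(o['eef_pos'],o['tool_rot'],o['gripper_width'],o['t'])
snap('wrist','w9');d=dict(np.load('pics/w9.npz'));print(d['eye'])
im=d['img'];h=cv2.cvtColor(im,cv2.COLOR_RGB2HSV)
nn,l,s,c=cv2.connectedComponentsWithStats(cv2.inRange(h,(5,180,90),(20,255,255)))
print([ (s[i],c[i].round()) for i in range(1,nn) if s[i,4]>100])
# predicted top centre with and without the 37 mm height bias
p=np.array([.503,.1185,.09]);print(w2p('w9',p),w2p('w9',p-[0,0,.037]))
cv2.imwrite('pics/w9c.png',im[:,:,::-1])
E
```

```text
[0.50203196 0.11319972 0.10788426] [ 8.35271528e-05  7.08431909e-01  7.05779151e-01 -1.17085112e-04] 1.0028192148093136 12.15
[0.50396409 0.19892246 0.26515918]
[(array([ 592,  141,   48,   95, 1729], dtype=int32), array([613., 189.])), (array([ 290,  200,   79,   91, 4334], dtype=int32), array([329., 247.])), (array([ 194,  420,   79,   39, 1144], dtype=int32), array([233., 435.]))]
[319.80539357 276.51207271] [320.02692335 248.05019056]
```

View pics/w9c.png

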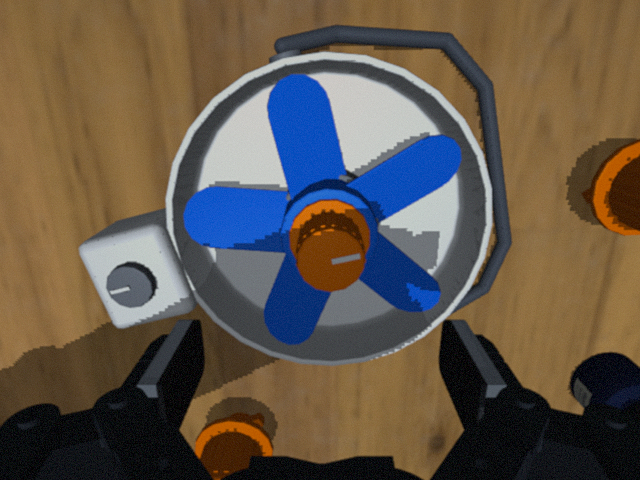

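The wrist view shows the cap top centre at (331,259) with the jaw mid-column at about 321, so the cap lies about 5 mm further +x. The white line points roughly along +x.

Request:
jog_arm --pt "0.005 0.002 -0.01 0 0 0 1" --pt "0 0 -0.015 0 0 0 1" --pt "0 0 -0.015 0 0 0 1" --pt "0 0 -0.01 0 0 0 1" --pt "0 0 -0.005 0 0 0 1" --pt "0 0 0 0 0 0 1"

```text
t: 12.8
eef_pos: [0.5068, 0.1142, 0.0522]
tool_rot: [-0.0, 0.709, 0.705, -0.001]
contact_force: [-0.1, 0.1, 0.9]
gripper_width: 0.995
grasp_force: 0.0
```

Request:
jog_arm --pt "0 0 -0.003 0 0 0 1" --pt "0 0 -0.002 0 0 0 1" --pt "0 0 0 0 0 0 0.6" --pt "0 0 0 0 0 0 0.45" --pt "0 0 0 0 0 0 0.45" --newtons 25

```text
t: 13.3
eef_pos: [0.5073, 0.1149, 0.0481]
tool_rot: [0.0, 0.709, 0.705, 0.0]
contact_force: [0.7, -0.1, -0.0]
gripper_width: 0.514
grasp_force: 0.0
```

```bash
python3 - <<'E'
from h import *
o=bot.get_obs();print({k:np.round(o[k],4) for k in('eef_pos','contact_force','torque','gripper_width','grasp_force','t')})
snap('wrist','w10');im=np.load('pics/w10.npz')['img'];h=cv2.cvtColor(im,cv2.COLOR_RGB2HSV)
nn,l,s,c=cv2.connectedComponentsWithStats(cv2.inRange(h,(5,180,70),(20,255,255)))
print([ (s[i],c[i].round()) for i in range(1,nn) if s[i,4]>100])
E
```

```text
{'eef_pos': array([0.5073, 0.1149, 0.0481]), 'contact_force': array([ 0.7463, -0.1216, -0.0415]), 'torque': array([ 0.0385,  0.0417, -0.0526]), 'gripper_width': np.float64(0.5136), 'grasp_force': np.float64(0.0), 't': np.float64(13.3)}
[(array([ 265,  243,  107,  134, 9420], dtype=int32), array([317., 311.]))]
```

Request:
jog_arm --pt "0 0 0 0 0 0 0.2" --pt "0 0 0 0 0 0 0.2" --pt "0 0 0 0 0 0 0.2" --pt "0 0 0 0 0 0 0.2" --pt "0 0 0 0 0 0 0.2" --newtons 30

```text
t: 13.85
eef_pos: [0.5072, 0.1148, 0.0482]
tool_rot: [0.0, 0.709, 0.705, 0.0]
contact_force: [-2.1, -0.9, 4.6]
gripper_width: 0.361
grasp_force: 29.5
```

```bash
cat > st.py <<'E'
from h import *
o=bot.get_obs();print({k:np.round(o[k],4).tolist() for k in('eef_pos','contact_force','torque','gripper_width','grasp_force','t','q')})
E
python3 st.py
```

```text
{'eef_pos': [0.5072, 0.1148, 0.0482], 'contact_force': [-2.1259, -0.9128, 4.5876], 'torque': [-0.0417, 0.3324, -0.0085], 'gripper_width': 0.3611, 'grasp_force': 29.5251, 't': 13.85, 'q': [-0.229, 0.4626, -0.1404, 2.0503, 0.1055, 0.6349, -0.4449]}
```

Request:
jog_arm --pt "0 0 0 0 0 0.06 0.2" --pt "0 0 0 0 0 0.06 0.2" --pt "0 0 0 0 0 0.06 0.2" --pt "0 0 0 0 0 0.06 0.2" --pt "0 0 0 0 0 0.06 0.2" --pt "0 0 0 0 0 0 0.2"

```text
t: 14.45
eef_pos: [0.5098, 0.1143, 0.0484]
tool_rot: [0.002, 0.596, 0.803, 0.002]
contact_force: [4.9, -1.6, 0.1]
gripper_width: 0.356
grasp_force: 29.7
```

```bash
python3 st.py
```

```text
{'eef_pos': [0.5098, 0.1143, 0.0484], 'contact_force': [4.9043, -1.5708, 0.1318], 'torque': [-0.4396, -1.2031, -0.3763], 'gripper_width': 0.3562, 'grasp_force': 29.7348, 't': 14.45, 'q': [-0.1664, 0.4684, -0.2151, 2.044, 0.1633, 0.6403, -0.1954]}
```

There is −0.38 N·m of resistance this way (hard stop), so the thread is the other hand. I'll turn clockwise.

Request:
jog_arm --pt "0 0 0 0 0 -0.1 0.2" --pt "0 0 0 0 0 -0.1 0.2" --pt "0 0 0 0 0 -0.1 0.2" --pt "0 0 0 0 0 -0.1 0.2" --pt "0 0 0 0 0 -0.1 0.2" --pt "0 0 0 0 0 -0.1 0.2" --pt "0 0 0 0 0 0 0.2"

```text
t: 15.15
eef_pos: [0.5036, 0.1159, 0.0482]
tool_rot: [-0.002, 0.806, 0.591, -0.003]
contact_force: [-12.4, 1.0, 17.0]
gripper_width: 0.359
grasp_force: 31.3
```

```bash
python3 st.py
```

```text
{'eef_pos': [0.5036, 0.1159, 0.0482], 'contact_force': [-12.4148, 1.0185, 17.048], 'torque': [0.5061, 2.5678, 0.2563], 'gripper_width': 0.3591, 'grasp_force': 31.2747, 't': 15.15, 'q': [-0.2926, 0.4582, -0.0657, 2.0573, 0.0464, 0.6332, -0.6945]}
```

Forces are ambiguous here, so I'll check the cap's white line numerically in the wrist camera, which turns with the gripper: if the line moves in the image, the cap slipped in the jaws.

```bash
cat > ln.py <<'E'
from h import *
def line(n):
    im=np.load(f'pics/{n}.npz')['img'];h=cv2.cvtColor(im,cv2.COLOR_RGB2HSV)
    o=cv2.inRange(h,(5,170,60),(20,255,255));nn,l,s,c=cv2.connectedComponentsWithStats(o)
    i=min((i for i in range(1,nn) if s[i,4]>1500),key=lambda i:abs(c[i][0]-320)); m=(l==i).astype(np.uint8)
    hull=cv2.fillConvexPoly(np.zeros_like(m),cv2.convexHull(cv2.findNonZero(m)),1)
    w=((h[:,:,1]<110)&(h[:,:,2]>80)&(hull>0)).astype(np.uint8)
    k,l2,s2,c2=cv2.connectedComponentsWithStats(w)
    print(n,'blob',s[i])
    for j in range(1,k):
        if s2[j,4]>15:
            pts=np.argwhere(l2==j)[:,::-1].astype(np.float32); (cx,cy),(a,b),th=cv2.minAreaRect(pts)
            vx,vy=cv2.fitLine(pts,2,0,.01,.01)[:2].ravel(); print('  n',s2[j,4],'c',round(cx),round(cy),'len',round(max(a,b)),round(min(a,b)),'ang',round(np.degrees(np.arctan2(-vy,vx)),1))
E
python3 - <<'E'
from ln import *
snap('wrist','w11')
for n in('w9','w10','w11'):line(n)
E
```

```text
w9 blob [ 290  200   79   91 5378]
  n 179 c 346 258 len 29 6 ang 12.0
w10 blob [  265   243   107   134 11092]
  n 335 c 339 334 len 41 8 ang 11.1
w11 blob [  268   239   107   134 11161]
  n 339 c 342 332 len 42 8 ang 7.2
```

```bash
python3 - <<'E'
from ln import *
for n,uv in(('w9',(332,261)),('w10',(319,338)),('w11',(321.5,334.5))):
    for z in(.049,.053,.058): print(n,z,p2w(n,uv,z).round(4))
E
```

```text
w9 0.049 [0.5097 0.1092 0.049 ]
w9 0.053 [0.5096 0.1108 0.053 ]
w9 0.058 [0.5094 0.1129 0.058 ]
w10 0.049 [0.5078 0.0995 0.049 ]
w10 0.053 [0.5078 0.1021 0.053 ]
w10 0.058 [0.5079 0.1053 0.058 ]
w11 0.049 [0.501  0.1028 0.049 ]
w11 0.053 [0.5017 0.1052 0.053 ]
w11 0.058 [0.5027 0.1082 0.058 ]
```

Cap turned to about −21° clockwise (beyond 15°), so clockwise is the loosening direction. The wrist views also put the cap axis about 11 mm further +y than the jaws, so I'll regrip centred.

Request:
jog_arm --pt "0 0 0 0 0 0 0.6" --pt "0 0 0 0 0 0 0.65" --pt "0 0 0 0 0 0 0.65" --pt "0.001 0.004 0.001 0 0 0 0.65" --pt "0 0.004 0.001 0 0 0 0.65" --pt "0 0.003 0 0 0 0 0.65" --pt "0 0 0 0 0 0 0.65"

```text
t: 15.9
eef_pos: [0.5082, 0.1267, 0.0499]
tool_rot: [-0.0, 0.806, 0.592, 0.0]
contact_force: [0.2, 0.4, 0.3]
gripper_width: 0.644
grasp_force: 0.0
```

```bash
python3 - <<'E'
from ln import *
snap('wrist','w12');line('w12')
o=bot.get_obs();print(o['eef_pos'],o['tool_rot'],o['contact_force'],o['gripper_width'],o['t'])
for p in([.508,.126,.09],[.508,.118,.09]):print(w2p('w12',p))
E
```

```text
w12 blob [  267   266   103   133 10639]
  n 305 c 338 360 len 40 8 ang 7.0
[0.50813178 0.12624825 0.04990901] [-3.21222675e-05  8.06111971e-01  5.91763028e-01  8.51287243e-05] [-0.01314126 -0.56408149 -0.54643758] 0.6453983441805836 15.95
[317.57198038 366.51515632]
[324.67037325 385.39563834]
```

Request:
jog_arm --pt "0 0 0 0 0 0 0.2" --pt "0 0 0 0 0 0 0.2" --pt "0 0 0 0 0 0 0.2" --pt "0 0 0 0 0 0 0.2" --pt "0 0 0 0 0 0 0.2" --newtons 30

```text
t: 16.45
eef_pos: [0.5074, 0.1256, 0.05]
tool_rot: [-0.0, 0.806, 0.591, -0.001]
contact_force: [-4.3, 0.6, 5.8]
gripper_width: 0.367
grasp_force: 29.6
```

Request:
jog_arm --pt "0 0 0 0 0 -0.1 0.2" --pt "0 0 0 0 0 -0.1 0.2" --pt "0 0 0 0 0 -0.1 0.2" --pt "0 0 0 0 0 -0.1 0.2" --pt "0 0 0 0 0 0 0.2"

```text
t: 16.95
eef_pos: [0.5065, 0.1265, 0.05]
tool_rot: [-0.001, 0.908, 0.419, -0.001]
contact_force: [-6.5, 2.5, 7.8]
gripper_width: 0.366
grasp_force: 30.0
```

```bash
python3 st.py; python3 - <<'E'
from ln import *
snap('wrist','w13');line('w13')
E
```

```text
{'eef_pos': [0.5065, 0.1265, 0.05], 'contact_force': [-6.4598, 2.494, 7.8306], 'torque': [0.2874, 1.3554, 0.0294], 'gripper_width': 0.3664, 'grasp_force': 29.9653, 't': 16.95, 'q': [-0.3936, 0.4594, 0.0372, 2.0526, -0.0295, 0.6325, -1.0431]}
w13 blob [  270   264   102   133 10119]
  n 310 c 342 358 len 40 8 ang 8.1
```

Torque is nearly zero and the cap follows. I'll continue to about −86°.

Request:
jog_arm --pt "0 0 0 0 0 -0.1 0.2" --pt "0 0 0 0 0 -0.1 0.2" --pt "0 0 0 0 0 -0.1 0.2" --pt "0 0 0 0 0 -0.1 0.2" --pt "0 0 0 0 0 -0.1 0.2" --pt "0 0 0 0 0 -0.1 0.2" --pt "0 0 0 0 0 -0.1 0.2" --pt "0 0 0 0 0 -0.03 0.2" --pt "0 0 0 0 0 0 0.2"

```text
t: 17.9
eef_pos: [0.5065, 0.1266, 0.05]
tool_rot: [-0.0, 0.998, 0.068, -0.001]
contact_force: [-6.7, 1.6, 8.9]
gripper_width: 0.363
grasp_force: 30.0
```

Request:
jog_arm --pt "0 0 0.002 0 0 0 0.2" --pt "0 0 0.002 0 0 0 0.2" --pt "0 0 0.002 0 0 0 0.2" --pt "0 0 0 0 0 0 0.2"

```text
t: 18.3
eef_pos: [0.5075, 0.1254, 0.0558]
tool_rot: [0.0, 0.998, 0.068, -0.001]
contact_force: [-4.2, -0.7, 0.7]
gripper_width: 0.367
grasp_force: 29.9
```

```bash
python3 st.py; python3 - <<'E'
from ln import *
snap('wrist','w14');line('w14')
E
```

```text
{'eef_pos': [0.5075, 0.1254, 0.0558], 'contact_force': [-4.1618, -0.6852, 0.7144], 'torque': [-0.2718, 1.0008, -0.0248], 'gripper_width': 0.3669, 'grasp_force': 29.9482, 't': 18.3, 'q': [-0.5471, 0.4587, 0.2313, 2.0598, -0.1702, 0.642, -1.6374]}
w14 blob [  271   265   101   132 10091]
  n 310 c 342 357 len 40 8 ang 7.9
```

The cap rose 6 mm with no catch. I'll lift it out.

Request:
jog_arm --pt "0 0 0.005 0 0 0 0.2" --pt "0 0 0.008 0 0 0 0.2" --pt "0 0 0.01 0 0 0 0.2" --pt "0 0 0.015 0 0 0 0.2" --pt "0 0 0.02 0 0 0 0.2" --pt "0 0 0.02 0 0 0 0.2" --pt "0 0 0.005 0 0 0 0.2" --pt "0 0 0 0 0 0 0.2" --pt "0 0 0 0 0 0 0.2"

```text
t: 19.25
eef_pos: [0.5081, 0.1259, 0.1387]
tool_rot: [-0.0, 0.998, 0.068, 0.0]
contact_force: [0.0, -0.1, -0.1]
gripper_width: 0.368
grasp_force: 29.9
```

```bash
python3 st.py; python3 - <<'E'
from ln import *
snap('wrist','w15');line('w15')
E
```

```text
{'eef_pos': [0.5081, 0.1259, 0.1387], 'contact_force': [0.0157, -0.1385, -0.1448], 'torque': [-0.0113, 0.0066, 0.0035], 'gripper_width': 0.3675, 'grasp_force': 29.9139, 't': 19.25, 'q': [-0.5847, 0.3292, 0.2703, 2.0072, -0.1185, 0.8196, -1.6821]}
w15 blob [  271   264   101   132 10157]
  n 308 c 342 358 len 40 8 ang 7.9
```

Request:
jog_arm --pt "0 -0.012 0 0 0 0 0.2" --pt "-0.001 -0.025 0 0 0 0 0.2" --pt "-0.001 -0.03 0 0 0 0 0.2" --pt "-0.001 -0.03 0 0 0 0 0.2" --pt "-0.001 -0.03 0 0 0 0 0.2" --pt "-0.001 -0.03 0 0 0 0 0.2" --pt "-0.001 -0.03 0 0 0 0 0.2" --pt "-0.001 -0.03 0 0 0 0 0.2" --pt "-0.001 -0.03 0 0 0 0 0.2" --pt "-0.001 -0.03 0 0 0 0 0.2"

```text
t: 20.3
eef_pos: [0.4981, -0.1534, 0.1383]
tool_rot: [0.0, 0.998, 0.067, -0.001]
contact_force: [0.8, 0.4, -0.2]
gripper_width: 0.361
grasp_force: 29.9
```

Request:
jog_arm --pt "-0.001 -0.03 0 0 0 0 0.2" --pt "-0.001 -0.03 0 0 0 0 0.2" --pt "-0.001 -0.03 0 0 0 0 0.2" --pt "-0.001 -0.03 0 0 0 0 0.2" --pt "0 -0.03 -0.01 0 0 0 0.2" --pt "0 -0.02 -0.015 0 0 0 0.2" --pt "0 -0.01 -0.015 0 0 0 0.2" --pt "0 0 -0.01 0 0 0 0.2" --pt "0 0 0 0 0 0 0.2" --pt "0 0 0 0 0 0 0.2"

```text
t: 21.3
eef_pos: [0.4953, -0.3297, 0.0886]
tool_rot: [-0.001, 0.998, 0.069, -0.0]
contact_force: [0.6, -0.0, -0.4]
gripper_width: 0.363
grasp_force: 29.9
```

```bash
python3 st.py; python3 - <<'E'
from ln import *
snap('wrist','w16');line('w16');snap('scene','s16');snap('side','d16');dish('s16');dish('d16');dish('w16')
for n in('s16','d16'):
    im=np.load(f'pics/{n}.npz')['img'];h=cv2.cvtColor(im,cv2.COLOR_RGB2HSV)
    nn,l,s,c=cv2.connectedComponentsWithStats(cv2.inRange(h,(5,190,70),(20,255,255)))
    print(n,[(s[i].tolist(),c[i].round()) for i in range(1,nn) if s[i,4]>60])
    for z in(.09,.08,.1):print(w2p(n,[.4915,-.3385,z]))
E
```

```text
{'eef_pos': [0.4953, -0.3297, 0.0886], 'contact_force': [0.6232, -0.0456, -0.4247], 'torque': [-0.0402, -0.0075, 0.0053], 'gripper_width': 0.3634, 'grasp_force': 29.9075, 't': 21.3, 'q': [0.203, 0.5198, 0.3712, 1.8794, -0.2573, 0.7901, -0.7212]}
w16 blob [  269   262   105   135 10508]
  n 308 c 342 357 len 40 8 ang 7.8
s16 [ 0.744 -0.36 ] 0.064
s16 [ 0.492 -0.339] 0.053
s16 [ 0.329 -0.247] 0.052
d16 [ 0.745 -0.361] 0.058
d16 [ 0.494 -0.334] 0.047
d16 [ 0.326 -0.25 ] 0.046
w16 [ 0.498 -0.335] 0.051
s16 []
[425.27724604 302.68137376]
[424.42383147 308.16144403]
[426.14421963 297.11423625]
d16 []
[367.12402085 308.27266104]
[366.77786577 311.43599114]
[367.47506493 305.06465289]
```

```bash
python3 -c "
from station import bot
print(bot.hand_in())"
```

```text
the job is handed in; nothing more can be done
None
```

I handed the job in at about 21 s of robot time (no verdict came back): the dish is on the mat, about 2 mm from its centre by the cameras; the cap loosened clockwise (left-handed thread) and is held stem down above the dish, within about 6 mm of its axis and with its foot roughly 78 mm above the table.

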